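# One click more thread tension on the sewing machine

## Task

The top thread is lying a little loose, so tighten the sewing machine's thread tension by one click: lay a fingertip on the knurled rim of the tension dial, the larger of the two thumbwheels that stand edge-up on top of the machine's head, and roll the rim towards the back of the machine (the side away from the robot) until the dial clicks into its next notch and no further. Do it with a light touch, not leaning hard on the dial or the machine, then take the finger away. Do not touch the smaller thumbwheel, and do not move or lift the spool on top of the machine, the bead jar or the hoops.

Things in the scene. Friction and masses are not known exactly. Their poses are not given: they have to be found in the camera images.
- machine: White household sewing machine, fixed; 400 mm long (y), 178 deep (x), 290 high, flat top 120 deep. Origin: centre of its underside on the table. Axes: x to the machine's back (away from the robot), y along it to the needle end, z up. On its top stand two thumbwheels, a 62 mm spool pin at (20, -55) mm, a 14 mm high bobbin winder at (0, -140), a wire guide at (30, 35).
- dial_top (a point): Crown of the tension dial, mid-width: fixed point at (-20, 105, 297) mm of the machine, with the machine's axes; the rim rolls along +x here to tighten. Black wheel with grey knurl, 40 mm diameter, 10 mm wide, level axle along y 20 mm below this point; a cap 30 mm long (x) and 7 mm high stands out of the casing's flat top. Nothing else rises within 50 mm of it.
- tension_dial (a joint): Angle of the tension dial, rad, 0 to 4.71; grows as the crown rolls to the machine's back (tighter). A notch every 0.524 rad (30 degrees, 10.5 mm of rim travel) from 0 on; starts at rest in the one at 1.571 or 2.094. A sprung ball holds it: 1.5 N along the rim starts it; let go past half way it snaps on to the next notch, before half way it snaps back.
- dial_mark (a point): Point on the tension dial's rim, 20 mm from its axle, that turns with it: the white mark of its fifth setting, at the crown when the joint reads 2.094. One click moves it 10.4 mm in a straight line.
- pressure_top (a point): Crown of the smaller foot-pressure thumbwheel: fixed point at (10, 170, 294) mm of the machine, 65 mm nearer the needle end than the tension dial, 4 mm above the casing. Black, knurled, 28 mm diameter, 7 mm wide, same axle direction. Not to be touched.
- pressure_dial (a joint): Turning angle of the foot-pressure thumbwheel in rad; stiff, without notches. Not to be touched.
- spool: Reel of blue thread, 32 mm diameter, 50 mm high, loose over the spool pin on top of the machine (underside 292 mm above the table), 165 mm from the tension dial. Origin: centre of its underside.
- bead_jar: Closed glass jar of beads with a brass lid, 64 mm in diameter, 88 mm high, loose on the table off the needle end of the machine. Origin: centre of its underside.
- hoop_outer: Outer bamboo embroidery hoop, 160 mm across, 10 mm high, lying loose on the table beyond the needle end. Origin: centre of its underside.
- hoop_inner: Inner bamboo hoop, 143 mm across, 10 mm high, lying loose inside the outer one. Origin: centre of its underside.

How it is judged (in metres and radians):
On the way:
1. a fingertip rests on the tension dial (contact force between the fingers and tension_dial above 0.3 N), for 0.1 s.
At the end, for the whole second after the job is handed in: The tension dial rests in the notch next above the one it started in (within 0.1 rad of 2.094 if it started at 1.571, of 2.618 if it started at 2.094; its rim mark 8.0 to 12.6 mm from where it was), not turning ((value of joint tension_dial between 1.994 and 2.194 rad or value of joint tension_dial between 2.518 and 2.718 rad) and distance of dial_mark from where it was at the start of the episode between 0.008 and 0.0126 m and velocity of joint tension_dial between -0.1 and 0.1 rad/s); the robot touches nothing.
It fails at once if the tension dial was turned more than a notch and a half from its start (distance of dial_mark from where it was at the start of the episode above 0.0165 m).
It fails at once if the dial or the machine was leaned on with more than 40 N (contact force between any of the fingers, the arm and tension_dial above 40 N or contact force between any of the fingers, the arm and machine above 40 N).
It fails at once if the foot-pressure thumbwheel was touched (contact force between any of the fingers, the arm and pressure_dial above 0.5 N).
It fails at once if the spool was moved or lifted (distance of spool from where it was at the start of the episode above 0.01 m).
It fails at once if the bead jar or a hoop was moved or lifted (distance of any of bead_jar, hoop_outer, hoop_inner from where it was at the start of the episode above 0.01 m).
It also fails if it takes over 32 s, if anything falls off the work surface, if the arm or the gripper's body presses on something with over 40 N, if the wrist force passes 120 N, or if a joint passes its speed limit or range.

## Robot

A 6-joint arm with a two-finger parallel gripper is mounted at the origin on the work surface. World frame = base frame: x ahead of the robot, y to its left, z up, the work surface at z = 0. Lengths are in m, angles in degrees, forces in N, time in s.
With the tool pointing down it reaches from about 0.25 to 0.725 m from the base axis. Payload 9.7 kg.
Tool frame: the origin (TCP) lies midway between the tips of the shut fingers; the grasp point (between the pads) lies bot.grasp_offset behind it (bot.grasp_offset is the distance from the TCP to the grasp point, in m); x points along the fingers, y is the direction in which the jaws open and shut, and the axes are right-handed (so a half turn about x gives the same grasp; the last joint's range is limited). The gripper opens to 85 mm and grips with 20 to 120 N. Pads are 22 mm wide; open, the fingers measure 114 mm over their backs; the gripper's body (76 mm by 85 mm) begins 54 mm behind the grasp point. The pads swing forward as they close: fully open they stand 13 mm farther back than shut.
Start: joints at [63.77, 4.979, 10.078, 95.1, 0, 90], TCP at [0.243, 0.493, 0.231] pointing down, gripper open.
Joint ranges: [-179.16, 179.16], [-48.56, 103.87], [-65.8, 70.77], [-126.05, 130.52], [-82.76, 87.17], [-180, 180]. Speed limits (degrees/s): [127.2, 127.2, 147.25, 180, 180, 180].

## Interface

Orientations are given as [roll, pitch, yaw] about the fixed x, y, z axes, in that order (R = Rz(yaw) Ry(pitch) Rx(roll)).
In Python, from workcell import status, camera, bot gives the robot as it stands.
- The arm moves only by the shell command python3 -m jog 'ROWS' [OPENING] [FORCE]. ROWS is text: rows parted by semicolons, each of 4 numbers parted by spaces: the shift along the tool's x, y, z in mm, then the turn about the tool's x in degrees. A call has exactly 8 rows; each row is the pose to reach, as a shift and turn from the pose commanded when the call began, along the tool's axes at that moment; what a row does not reach only later rows make up. A row lasts 1/8 s, in which the tool goes at most 62.5 mm and 10.7 degrees, less where a joint would pass 70% of its speed; a pose out of reach is approached as far as the arm can. A call with a gripper value outside its range is refused whole. OPENING is the opening, from 0 (shut) to 1 (fully open), set as the call begins (- or left out, the last holds). The fingers move at their own pace and stop on an object; FORCE is the grip in N (left out, the last holds). Time passes only in rows, so rows that repeat a pose let the fingers close, or fill a call up. It gives the time, the measured TCP pose, the force and the opening at its end, in the units of the state.
- status.get_obs(): the state, without advancing time (a new reading comes with each control period).
- camera(name): name is "scene" or "top" or "wrist"; returns a dict with "color" (420x560x3 uint8, red, green, blue), "vfov" (degrees; the focal length in pixels is half the picture's height over the tangent of half this angle, whatever the lens; pixels are square), "cx", "cy" (the principal point, pixels), "D" ([k1, k2, p1, p2, k3] as OpenCV has them; the pictures are not rectified), "rvec" (rotation vector, rad) and "tvec" (3), from world to camera coordinates, as OpenCV has them. Camera axes: x right, y down, z forward; pixel columns grow to the right and rows downward; lengths in m; the calibration is good to about 2 mm. A picture is of the moment at which its call begins. There is no depth.
- bot.job_done(): hands the job in, once; it reports no verdict.
The state is a dict: "time": time; "q": joint angles; "qd": joint speeds; "joint_efforts": joint torques, N m; "ee_pos": TCP position; "tcp_rot": TCP orientation; "wrist_force": force on the tool from outside, world axes, zero at the start; "torque": the same for the moment, N m; "opening": finger opening in m.
Only numpy, scipy, OpenCV 4.12 (cv2) and the standard library are available. Lean on these libraries where they do the work, as an engineer would, in place of code of your own. Each camera call takes 0.05 s, during which the arm holds its last target. There are 200 camera calls.

## Working session

There is one attempt and no reset: what is moved stays moved. The work goes in short steps, Python scripts to look and compute and a shell command to move; the robot and the scene stay as the last step left them, time stands still between calls to the robot, and variables do not carry over. Pictures are saved under pics/ and viewed, about 8 in all and at most 12, crops included, and the job is handed in when it is done.

```bash
mkdir -p pics; python3 - <<'E'
from workcell import status,camera,bot
import cv2,numpy as np,pickle
o=status.get_obs();print({k:np.round(v,3) if not isinstance(v,str) else v for k,v in o.items()})
d={}
for n in("scene","top"):
    c=camera(n);d[n]=c;cv2.imwrite(f'pics/{n}0.png',c['color'][...,::-1]);print(n,c['vfov'],c['cx'],c['cy'],c['D'],c['rvec'],c['tvec'])
pickle.dump(d,open('cam0.pkl','wb'))
E
```

```text
{'time': np.float64(0.0), 'q': array([63.77 ,  5.009, 10.034, 95.099, -0.   , 90.002]), 'qd': array([ 0.063,  0.035, -0.028,  0.093, -0.004, -0.061]), 'joint_efforts': array([-1.0000e-03, -5.2039e+01,  4.6480e+01,  1.7000e-02, -0.0000e+00,
        0.0000e+00]), 'ee_pos': array([0.243, 0.493, 0.231]), 'tcp_rot': array([ -89.846,   89.925, -116.078]), 'wrist_force': array([ 0.786, -0.118,  0.972]), 'torque': array([-0.021, -0.015, -0.033]), 'opening': np.float64(0.085)}
scene 51.99709992555914 282.2817875848959 216.11835103919526 [-0.10104393  0.          0.          0.          0.        ] [ 0.60540851  2.56406819 -1.26428185] [ 0.49733909 -0.05311153  1.36509672]
top 46.74517861215134 277.25645306359877 210.5442227879732 [-0.07832765  0.          0.          0.          0.        ] [ 2.15188625 -2.18231936  0.14417244] [0.07070297 0.60567497 1.12461437]
```

View pics/scene0.png

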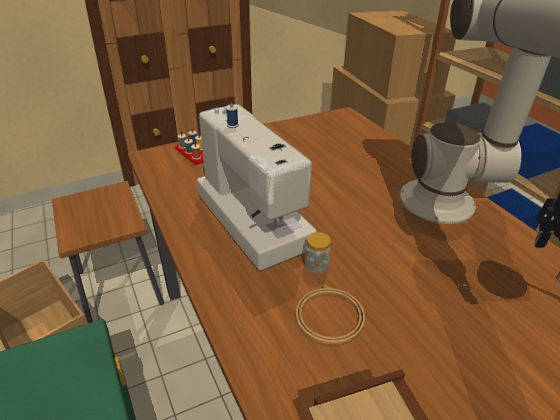

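View pics/top0.png

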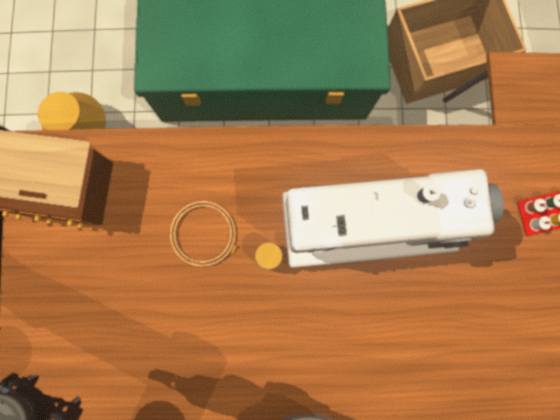

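Top view: tension dial around (341,224), pressure wheel (305,212), spool (431,195). Scene view: tension dial around (278,147), pressure wheel (281,162). Next I'll measure these precisely.

```bash
cat > h.py <<'E'
import cv2,numpy as np
def K(c):
    f=210/np.tan(np.radians(c['vfov']/2));return np.array([[f,0,c['cx']],[0,f,c['cy']],[0,0,1]])
def plane(c,uv,z):
    p=cv2.undistortPoints(np.array([[uv]],float),K(c),np.array(c['D']))[0,0]
    R=cv2.Rodrigues(np.array(c['rvec'],float))[0];o=-R.T@np.array(c['tvec']).ravel();d=R.T@np.r_[p,1]
    return o+d*(z-o[2])/d[2]
def proj(c,P):
    return cv2.projectPoints(np.atleast_2d(np.array(P,float)),np.array(c['rvec'],float),np.array(c['tvec'],float),K(c),np.array(c['D']))[0][:,0]
def blobs(c,box,thr=75,amin=15):
    x0,y0,x1,y1=box;g=c['color'][y0:y1,x0:x1].max(2)
    n,l,s,ce=cv2.connectedComponentsWithStats((g<thr).astype(np.uint8))
    return [(s[i],ce[i]+[x0,y0]) for i in range(1,n) if s[i,4]>=amin]
E
python3 - <<'E'
from h import *;import pickle
d=pickle.load(open('cam0.pkl','rb'))
for n,b in(("top",(292,195,360,245)),("scene",(262,138,296,172))):
    c=d[n]
    for s,ce in blobs(c,b):print(n,s,ce.round(1),plane(c,ce,.295).round(4))
    x0,y0,x1,y1=b
    im=cv2.resize(c['color'][y0:y1,x0:x1,::-1],None,fx=8,fy=8,interpolation=cv2.INTER_NEAREST)
    d[n+'i']=cv2.resize(im,(400,int(400*im.shape[0]/im.shape[1])))
cv2.imwrite('pics/z0.png',np.vstack([d['topi'],d['scenei']])[:800])
h=d['topi'].shape[0];w=np.zeros((400,800,3),np.uint8);w[:h,:400]=d['topi'];w[:d['scenei'].shape[0],400:]=d['scenei'][:400];cv2.imwrite('pics/z0.png',w)
# machine top white mask
c=d['top'];m=(c['color'].min(2)>175).astype(np.uint8);m[:,:270]=0;m[:160]=0;m[280:]=0;m[:,505:]=0
cn=max(cv2.findContours(m,0,2)[0],key=cv2.contourArea);print(cv2.minAreaRect(cn),[plane(c,p,.29).round(3) for p in cv2.boxPoints(cv2.minAreaRect(cn))])
E
```

```text
scene [ 9  6 13  6 40] [276.8 146.2] [ 0.5544 -0.0448  0.295 ]
scene [15 22  9  4 17] [280.5 161.5] [0.5788 0.0232 0.295 ]
((388.03466796875, 210.8465576171875), (63.980892181396484, 204.6791534423828), 84.2894058227539) [array([0.616, 0.055, 0.29 ]), array([ 0.652, -0.337,  0.29 ]), array([ 0.529, -0.341,  0.29 ]), array([0.498, 0.045, 0.29 ])]
```

View pics/z0.png

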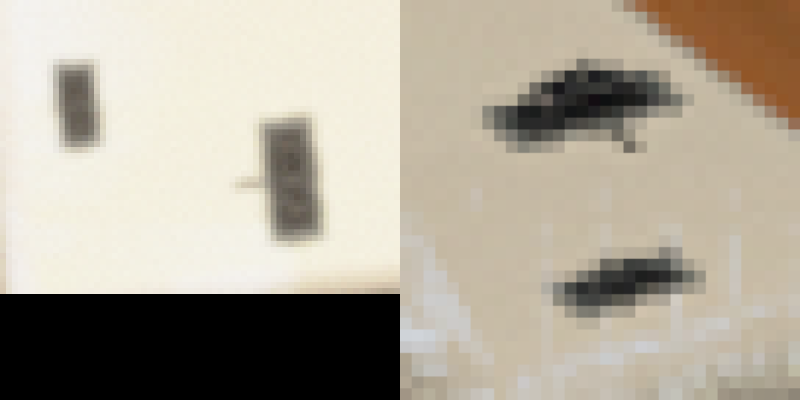

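```bash
python3 - <<'E'
from h import *;import pickle
from scipy.optimize import least_squares
from scipy.spatial.transform import Rotation as Ro
from workcell import status,bot
d=pickle.load(open('cam0.pkl','rb'));T,S=d['top'],d['scene']
B={}
for n,c,bs in(('top',T,((332,210,350,240),(298,203,314,224))),('scene',S,((268,141,292,154),(273,156,292,168)))):
    B[n]=[]
    for b in bs:
        bl=max(blobs(c,b,130),key=lambda s:s[0][4]);B[n].append(bl[1]);print(n,bl[0],bl[1].round(2),plane(c,bl[1],.294).round(4))
for i in(0,1):
    r=least_squares(lambda P:np.r_[proj(T,P)[0]-B['top'][i],proj(S,P)[0]-B['scene'][i]],[.55,-.04,.29]);print('tri',r.x.round(4),r.cost)
a,b=plane(T,B['top'][0],.2935)[:2],plane(T,B['top'][1],.292)[:2]
v=b-a;yaw=np.degrees(np.arctan2(v[1],v[0])-np.arctan2(65,30));print('len',np.hypot(*v),np.hypot(65,30),'yaw',yaw)
o=status.get_obs();R=Ro.from_euler('xyz',o['tcp_rot'],degrees=True).as_matrix();print(R.round(3),bot.grasp_offset)
E
```

```text
top [  6   7   7  17 106] [341.04 225.03] [ 0.5473 -0.0515  0.294 ]
top [ 4  4  6 12 49] [304.65 212.47] [0.5716 0.0155 0.294 ]
scene [ 2  2 16  8 67] [277.13 146.36] [ 0.5533 -0.0452  0.294 ]
scene [ 3  4 11  5 34] [280.44 161.59] [0.5784 0.022  0.294 ]
tri [ 0.5483 -0.0525  0.2891] 0.17797033582524224
tri [0.5731 0.0146 0.2885] 0.31745072870166297
len 0.07121715146584635 71.58910531638176 yaw 4.672788189030068
[[-0.001  0.442  0.897]
 [-0.001  0.897 -0.442]
 [-1.    -0.001  0.   ]] 0.0187
```

```bash
python3 -m jog '-60 0 0 0; -120 0 0 0; -170 0 0 0; -170 -35 51 0; -170 -71 102 0; -170 -106 154 0; -170 -142 205 0; -170 -177 257 0' 0
python3 -m jog '0 -35 51 0; 0 -71 102 0; 0 -106 154 -5; 0 -142 205 -12; 0 -177 257 -20; 0 -177 257 -28; 0 -177 257 -31; 0 -177 257 -31'
python3 - <<'E'
from workcell import status,camera
import cv2,pickle
from scipy.spatial.transform import Rotation as Ro
o=status.get_obs();print(o['ee_pos'],o['q'],o['wrist_force'],Ro.from_euler('xyz',o['tcp_rot'],degrees=True).as_matrix().round(3))
c=camera('wrist');pickle.dump(c,open('w1.pkl','wb'));cv2.imwrite('pics/w1.png',c['color'][...,::-1])
E
```

```text
time: 1.1
ee_pos: [0.3957, 0.2194, 0.4011]
tcp_rot: [-139.8, 90.0, -166.0]
wrist_force: [1.4, 0.1, -0.1]
opening: 0.0003
time: 2.1
ee_pos: [0.5477, -0.0513, 0.4008]
tcp_rot: [170.3, 90.0, 175.0]
wrist_force: [0.9, -0.2, -0.4]
opening: 0.0002
[ 0.54765267 -0.05133461  0.40084945] [-5.35485771e+00  1.39760555e+01  4.03088661e+01  1.16380821e+02
 -3.00435976e-04 -1.00740025e+01] [ 0.85880605 -0.1956756  -0.37440662] [[-0.001 -0.082  0.997]
 [ 0.     0.997  0.082]
 [-1.     0.    -0.001]]
```

View pics/w1.png

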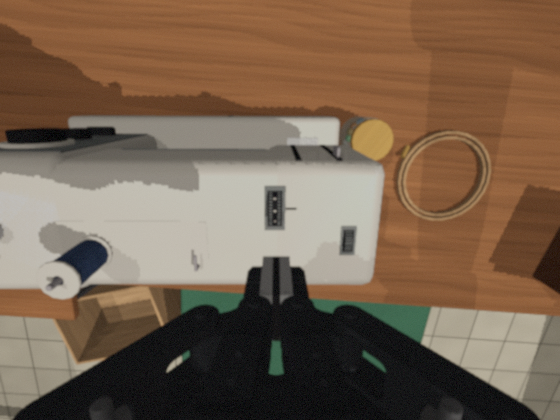

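The wrist view shows the dial at (275,207), the pressure wheel at (348,240), the shut fingertips near (277,262), and the wheel clear of everything else. I'll take its position from this view.

```bash
python3 - <<'E'
from h import *;import pickle
c=pickle.load(open('w1.pkl','rb'))
for b in((255,180,292,236),(335,222,365,260)):
    s,ce=max(blobs(c,b,120),key=lambda s:s[0][4]);print(s[:4]+np.array([b[0],b[1],0,0]),ce,plane(c,ce,.293).round(4))
print('tip proj',proj(c,[.5477,-.0513,.401]))
for uv in((275,186),(275,230),(264,207),(286,207)):print(uv,plane(c,uv,.290).round(4))
R=cv2.Rodrigues(c['rvec'])[0];print('campos',-R.T@c['tvec'])
cv2.imwrite('pics/w1z.png',cv2.resize(c['color'][176:241,245:305,::-1],None,fx=8,fy=8,interpolation=cv2.INTER_CUBIC))
E
```

```text
[265 187  19  42] [274.32365145 207.27524205] [ 0.548  -0.0505  0.293 ]
[340 228  15  26] [347.41791045 240.74626866] [0.5734 0.0162 0.293 ]
tip proj [[272.03708817 270.22711388]]
(275, 186) [ 0.5302 -0.0514  0.29  ]
(275, 230) [ 0.5698 -0.0481  0.29  ]
(264, 207) [ 0.5494 -0.0592  0.29  ]
(286, 207) [ 0.5478 -0.0404  0.29  ]
campos [ 0.46773447 -0.05621463  0.54400744]
```

View pics/w1z.png

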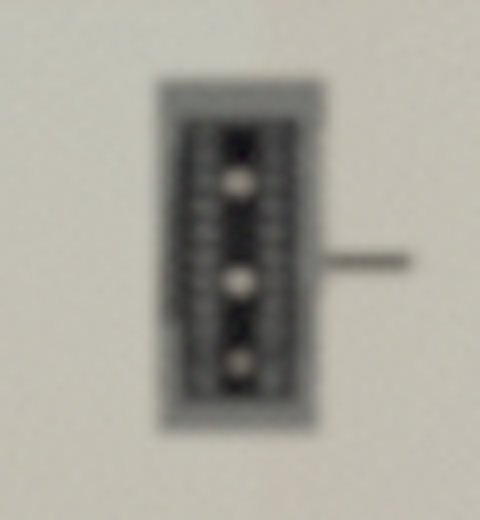

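```bash
python3 -m jog '40 0 -2 0; 70 0 -4 0; 85 0 -4 0; 93 0 -4 0; 97 0 -4 0; 99 0 -4 0; 99 0 -4 0; 99 0 -4 0'
python3 -m jog '0.5 0 0 0; 1 0 0 0; 1.5 0 0 0; 2 0 0 0; 2.5 0 0 0; 3 0 0 0; 3 0 0 0; 3 0 0 0'
```

```text
time: 3.15
ee_pos: [0.5437, -0.0515, 0.3026]
tcp_rot: [-8.8, 90.0, -4.0]
wrist_force: [0.6, -0.6, 0.5]
opening: -0.0
time: 4.15
ee_pos: [0.5436, -0.0515, 0.2993]
tcp_rot: [-152.4, 90.0, -147.6]
wrist_force: [-0.0, -0.5, 0.5]
opening: 0.0002
```

```bash
python3 -m jog '0.3 0 0 0; 0.6 0 0 0; 0.9 0 0 0; 1.2 0 0 0; 1.5 0 0 0; 1.5 0 0 0; 1.5 0 0 0; 1.5 0 0 0'
python3 -m jog '0.2 0 0 0; 0.4 0 0 0; 0.6 0 0 0; 0.8 0 0 0; 1 0 0 0; 1 0 0 0; 1 0 0 0; 1 0 0 0'
```

```text
time: 5.15
ee_pos: [0.5436, -0.0515, 0.2978]
tcp_rot: [-53.6, 90.0, -48.8]
wrist_force: [-0.2, -1.0, -0.0]
opening: -0.0005
time: 6.15
ee_pos: [0.5436, -0.0514, 0.297]
tcp_rot: [-11.6, 90.0, -6.8]
wrist_force: [0.7, 0.1, 3.6]
opening: -0.0001
```

```bash
python3 -m jog '0.2 0 0 0; 0.4 0 0 0; 0.5 0 0 0; 0.5 0 0 0; 0.5 0 0 0; 0.5 0 0 0; 0.5 0 0 0; 0.5 0 0 0'; python3 - <<'E'
from workcell import camera
import cv2
c=camera('wrist');cv2.imwrite('pics/w2.png',cv2.resize(c['color'][100:340,180:380,::-1],None,fx=3,fy=2.5))
E
```

```text
time: 7.15
ee_pos: [0.5437, -0.0515, 0.2969]
tcp_rot: [-9.6, 89.9, -4.8]
wrist_force: [-0.1, -0.2, 6.9]
opening: -0.0001
```

View pics/w2.png

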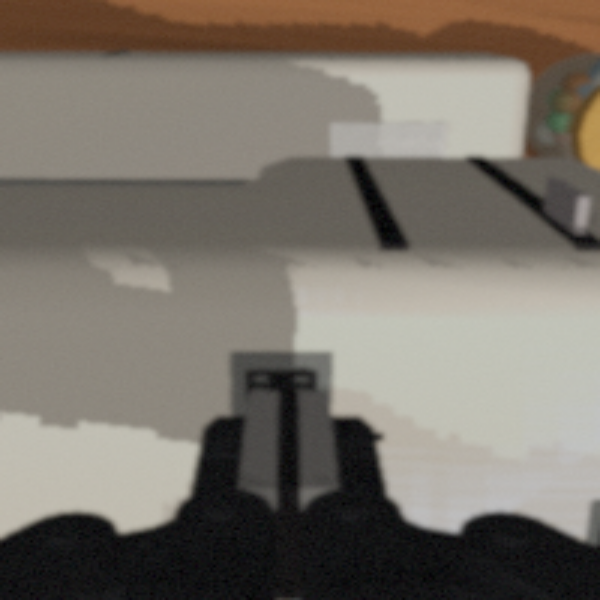

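Contact is holding at about 7 N on the crown, with the dial's front edge still visible. Next I roll it about 8 mm.

```bash
python3 -m jog '0 0 0.5 0; 0 0 1 0; 0 0 1.5 0; 0 0 2 0; 0 0 2.5 0; 0 0 3 0; 0 0 3 0; 0 0 3 0'
python3 -m jog '0 0 0.8 0; 0 0 1.6 0; 0 0 2.4 0; 0 0 3.2 0; 0 0 4 0; 0 0 5 0; 0 0 5 0; 0 0 5 0'
python3 - <<'E'
from workcell import camera
import cv2
c=camera('wrist');cv2.imwrite('pics/w3.png',cv2.resize(c['color'][225:275,240:320,::-1],None,fx=8,fy=8,interpolation=2))
E
```

```text
time: 8.2
ee_pos: [0.5466, -0.0512, 0.2969]
tcp_rot: [-10.8, 89.9, -6.0]
wrist_force: [-1.3, 0.1, 7.1]
opening: -0.0
time: 9.2
ee_pos: [0.5519, -0.0508, 0.2969]
tcp_rot: [-8.9, 89.9, -4.2]
wrist_force: [1.8, -0.7, 6.8]
opening: 0.0
```

View pics/w3.png

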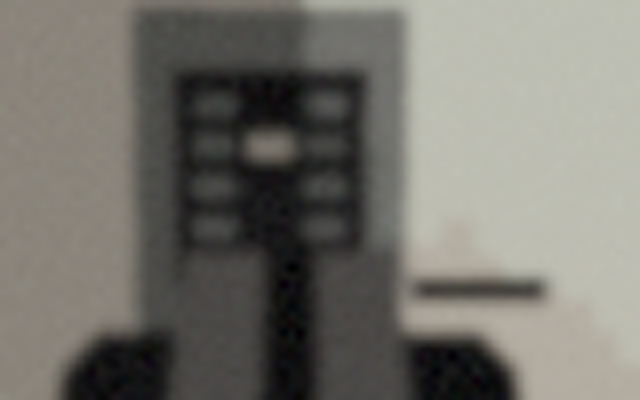

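The tangential force flipped from -1.3 to +1.8 N, so the dial is past half way and is pulling towards the next notch. I'll ease on to the notch and lift.

```bash
python3 -m jog '0 0 0.6 0; 0 0 1.2 0; 0 0 1.8 0; 0 0 1.8 0; -1 0 1.8 0; -4 0 1.8 0; -15 0 1.8 0; -30 0 1.8 0'
python3 -m jog '-40 0 -1 0; -60 0 -3 0; -71 0 -6 0; -71 0 -6 0; -71 0 -6 0; -71 0 -6 0; -71 0 -6 0; -71 0 -6 0'
python3 - <<'E'
from workcell import camera,status
import cv2,numpy as np,pickle
a=pickle.load(open('w1.pkl','rb'));c=camera('wrist');print(status.get_obs()['ee_pos'])
f=lambda c:cv2.resize(c['color'][176:241,245:305,::-1],(400,433),interpolation=2)
cv2.imwrite('pics/w4.png',np.hstack([f(a),f(c)]))
for n in('top','scene'):
    b=camera(n);cv2.imwrite(f'pics/{n}9.png',b['color'][...,::-1])
E
```

```text
time: 10.25
ee_pos: [0.5532, -0.0506, 0.3268]
tcp_rot: [171.5, 90.0, 176.2]
wrist_force: [0.1, -0.1, -0.1]
opening: 0.0001
time: 11.25
ee_pos: [0.5473, -0.0511, 0.3971]
tcp_rot: [168.5, 90.0, 173.3]
wrist_force: [-0.0, -0.9, 0.5]
opening: -0.0
[ 0.54732084 -0.05112396  0.39718246]
```

View pics/w4.png

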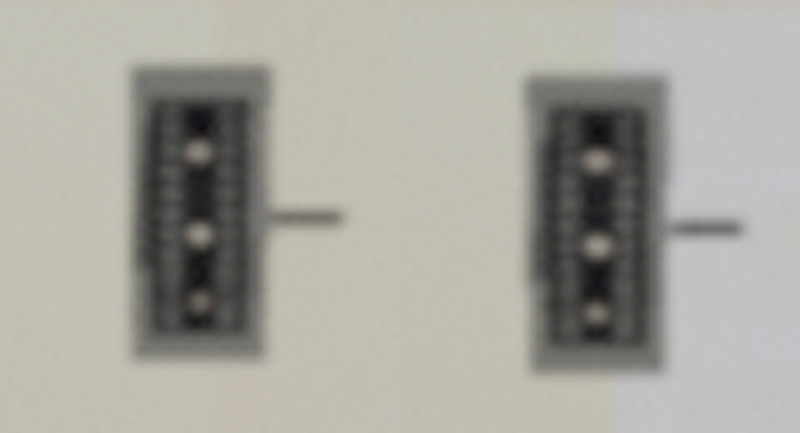

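At rest the picture looks the same before and after: the dots are identical and a dot sits at the index, so the dial is in a notch. To tell one click from none, I'll compute the dot's angle in the mid-roll picture.

```bash
python3 - <<'E'
from h import *;import pickle
c=pickle.load(open('w1.pkl','rb'));R=cv2.Rodrigues(c['rvec'])[0]
yaw=np.radians(5);ex=np.array([np.cos(yaw),np.sin(yaw),0])
c3=dict(c);sh=np.array([.5519,-.0508,.2969])-[.5477,-.0513,.4008];c3['tvec']=np.ravel(c['tvec'])-R@sh
def pr(c,a):return proj(c,np.array([.548,-.051,.277])+.02*(np.sin(a)*ex+np.cos(a)*np.array([0,0,1])))[0].round(1)
print('w1 seen', [(245+238/8,176+y/8) for y in(182,282,360)],[pr(c,np.radians(a)) for a in(-30,0,30)])
print('mid seen',(240+268/8,225+146/8))
for a in(-60,-50,-45,-40,-37,-33,-30,-20,-10):print(a,pr(c3,np.radians(a)))
E
```

```text
w1 seen [(274.75, 198.75), (274.75, 211.25), (274.75, 221.0)] [array([273.6, 196.3]), array([273.7, 208.7]), array([273.7, 218.9])]
mid seen (273.5, 243.25)
-60 [272.2 225. ]
-50 [272.2 230.5]
-45 [272.2 233.6]
-40 [272.2 236.8]
-37 [272.2 238.7]
-33 [272.2 241.4]
-30 [272.2 243.4]
-20 [272.2 250.3]
-10 [272.2 257. ]
```

```bash
python3 - <<'E'
import cv2,numpy as np
a=cv2.imread('pics/top0.png').astype(int);b=cv2.imread('pics/top9.png').astype(int)
cv2.imwrite('pics/cmp.png',np.hstack([a[150:290,160:510],b[150:290,160:510]]))
E
```

```text
[ WARN:0@0.068] global loadsave.cpp:1063 imwrite_ Unsupported depth image for selected encoder is fallbacked to CV_8U.
```

View pics/cmp.png

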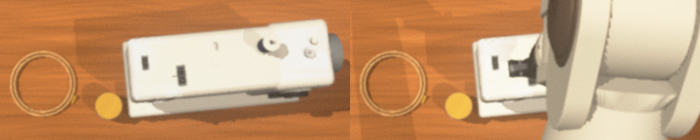

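```bash
python3 - <<'E'
from h import *;import pickle
c=pickle.load(open('w1.pkl','rb'));R=cv2.Rodrigues(c['rvec'])[0]
ex=np.array([np.cos(.087),np.sin(.087),0]);ey=np.array([-ex[1],ex[0],0])
c3=dict(c);c3['tvec']=np.ravel(c['tvec'])-R@(np.array([.5519,-.0508,.2969])-[.5477,-.0513,.4008])
O=np.array([.548,-.051,.290])
print('index w1',proj(c,O+.012*ey),'seen',245+368/8,176+260/8,' mid',proj(c3,O+.012*ey),'seen',240+480/8,225+288/8)
# fit dial centre x from the index line in the mid picture, then dot angle
from scipy.optimize import brentq
for name,cc,li,dot in(('w1',c,208.5,211.25),('w1front',c,208.5,198.75),('mid',c3,261,243.25)):
    dx=brentq(lambda s:proj(cc,O+s*ex+.012*ey)[0][1]-li,-.02,.02)
    a=brentq(lambda a:proj(cc,O+dx*ex-[0,0,.013]+.02*(np.sin(a)*ex+np.cos(a)*np.array([0,0,1])))[0][1]-dot,-1.1,.6)
    print(name,'dx mm',dx*1e3,'dot deg',np.degrees(a))
E
```

```text
index w1 [[287.6773246  206.15319202]] seen 291.0 208.5  mid [[294.75857185 257.0889406 ]] seen 300.0 261.0
w1 dx mm 2.118684246859672 dot deg 0.31633128330929655
w1front dx mm 2.118684246859672 dot deg -30.08922391230404
mid dx mm 2.334983159346821 dot deg -36.445524006673665
```

```bash
python3 -c "
from workcell import bot;print(bot.job_done())"
```

```text
the job is handed in; nothing more can be done
None
```

I rolled the tension dial's rim about 10 mm towards the back of the machine with the shut fingertips, lifted clear and handed the job in. The hand-in reports no verdict, but my checks point to exactly one click.

- **Touch:** wrist force readings between moves stayed at about 7 N on the crown, well under the 40 N limit.
- **Past half way:** the force along the rim went from -1.3 N to +1.8 N partway through. A mid-roll picture put a rim dot at -36.4°, which is 23.6° of a 30° notch and fits the 8.2 mm the finger had moved.
- **At rest:** after the lift a dot is back at the index, so the dial is seated in a notch. The dots all look alike, so this picture alone can't tell one click from none; the mid-roll angle and force do.
- **Surroundings:** the final top view shows the jar and hoops where they were. The arm hid the spool there, so I didn't check it, but the tool stayed well away from it. The pressure wheel was also never approached.
- **Disagreements:** the two-view triangulation put the dial about 5 mm too low, so I used its given height, which contact at 0.297 m confirmed. The wrist camera was about 2 mm off along x, so I measured the dot angles relative to the index line.

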